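# Switch on the guarded supply toggle

## Robot

A 7-joint arm with a two-finger parallel gripper is mounted at the origin on a cart in front of the work surface, level with it; the furniture and walls round the work are solid. World frame = base frame: x ahead of the robot, y to its left, z up, the work surface at z = 0. Lengths are in mm, angles in rad, forces in N, time in s.
With the tool pointing down it reaches from about 400 to 875 mm from the base axis. Payload 4.4 kg.
Tool frame: the origin (TCP) lies at the very end of the fingers, on their centre line; the grasp point (between the pads) lies 19 mm behind it (ctrl.grip_point_offset is the distance from the TCP to the grasp point, in mm); z points along the fingers, y is the line along which they close (so a half turn about z gives the same grasp; the last joint's range is limited). The gripper opens to 85 mm and grips with 20 to 120 N. Pads are 22 mm wide; open, the fingers measure 114 mm over their backs; the gripper's body (76 mm by 85 mm) begins 54 mm behind the grasp point. The pads swing forward as they close: fully open they stand 13 mm farther back than shut.
Start: joints at [-1.187, 0.628, 0.038, 1.517, -0.027, 0.996, -0.02], TCP at [282.59, 585.372, 231.313] pointing down, gripper open.
Joint ranges: [-3.06, 3.06], [-0.37, 2.12], [-1.25, 1.32], [0.18, 2.47], [-1.1, 4.24], [0.23, 1.98], [-2.94, 2.94]. Speed limits (rad/s): [2.57, 2.57, 3.14, 3.14, 3.14, 3.14, 3.14].

## Interface

Orientations are given as [roll, pitch, yaw] about the fixed x, y, z axes, in that order (R = Rz(yaw) Ry(pitch) Rx(roll)).
In Python, from cell import ctrl gives the robot as it stands.
- The arm moves only by the tool jog_arm, never from a script. Its argument "increments" is one flat list of numbers, 7 for each row, row after row: the finger opening in cm, from 0 to 8.54, then the shift along the tool's x, y, z in cm, then the turn, a rotation vector about the tool's x, y, z in degrees. In form: [fingers, x, y, z, rx, ry, rz, fingers, x, y, z, rx, ry, rz, ...]. A call has 1 to 20 rows; each row is the pose to reach, as a shift and turn from the pose commanded when the call began, along the tool's axes at that moment; what a row does not reach only later rows make up. A row lasts 1/10 s, in which the tool goes at most 50 mm and 8.59 degrees, less where a joint would pass 70% of its speed; a pose out of reach is approached as far as the arm can. A call with a gripper value outside its range is refused whole. The fingers move at their own pace and stop on an object; the grip force is fixed at half the most. Time passes only in rows, so rows that repeat a pose let the fingers close. It gives the time, the measured TCP pose, the force, the opening and the grip force at its end, in the units of the state.
- ctrl.read_state(): the state, without advancing time (a new reading comes with each control period).
- ctrl.get_image(name): name is "side" or "top" or "wrist"; returns the picture (384x512x3 uint8, red, green, blue); there is no depth.
- ctrl.camera_params(name): a dict with "fx", "fy", "cx", "cy" (pixels), "distortion" ([k1, k2, p1, p2, k3] as OpenCV has them; the pictures are not rectified), "extrinsics" (4x4, takes a point from world to camera coordinates). Camera axes: x right, y down, z forward; pixel columns grow to the right and rows downward; lengths in mm; the calibration is good to about 2 mm. A picture is of the moment at which its call begins: read the wrist's pose just before it. camera_params takes no time and is no camera call; for the wrist camera it gives the pose at the moment of the call.
- ctrl.finish_job(): hands the job in; it is judged then, once.
The state is a dict: "clock": time; "qpos": joint angles; "qd": joint speeds; "tau": joint torques, N m; "eef_pos": TCP position; "tool_rot": TCP orientation; "force": force on the tool from outside, world axes, zero at the start; "torque": the same for the moment, N m; "width": finger opening in mm; "gripper_force": force on a finger pad.
Only numpy, scipy, OpenCV 4.12 (cv2) and the standard library are available. Lean on these libraries where they do the work, as an engineer would, in place of code of your own. Each camera call takes 0.05 s, during which the arm holds its last target. There are 200 camera calls.

## Task

On the grey switch box on the worktop, lift the hinged dark guard flap with the back of a finger, push the toggle lever beneath it all the way over towards the flap's hinge to switch it on, then draw the fingers out so that the flap drops fully shut over it. The box stands loose on its feet: work gently enough that it stays where it is, and neither pick up nor push aside the things lying around it.

Things in the scene. Friction and masses are not known exactly. Their poses are not given: they have to be found in the camera images.
- switch_box: Grey box 130 x 116 x 55 mm, 3 kg, loose on rubber feet (slides above about 12 N). Origin under its centre; x from front (lip side, facing the robot's front left) to back, yaw -1.4 to -0.85 rad; z up. Two fixed cheeks on top, inner faces y = +-39, x -61 to -11, up to z 94 mm, open in front; the flap lies over them, the toggle between.
- guard (a joint): Dark smooth steel flap (slides easily on the fingers), 62 long, 86 wide, 3 mm thick, front edge rolled to 6 mm, hinged at its rear edge along the box's y at x = -22, z = 96.5 mm of the box. 0 = shut (level), grows as the front lip rises, to 1.3 rad. Lightly sprung: about 0.5 N at the lip lifts it; falls shut by itself when not held.
- guard_lip (a point): Middle of the flap's front edge (lip), mid-thickness; moves with the flap. Shut: x = -84, y = 0, z = 96.5 mm in the box frame, 19 mm out in front of the box's front face with free air below it.
- toggle (a joint): Steel lever, 26 mm from pivot to centre of its 12 mm ball end, stem 9 mm thick; pivot at x = -50, y = 0, z = 58 mm of the box, swings in its x-z plane. 0 = off (leans 0.4 rad to the front, ball at x -60, z 82), 0.8 = on (leans to the hinge, ball at x -40). Stays where left; 1 N at the ball moves it; firm stops.
- toggle_tip (a point): Centre of the ball end of the toggle lever. It moves with the lever.
- hv_box: Low grey-brown metal box with flanges, 132 x 90 x 49 mm, fixed to the worktop, origin under its centre. Bystander. It has no flap.
- septa_jar: Brown jar with a white lid, 45 mm wide, 55 mm high, loose, origin under its centre. Bystander.
- tape_roll: Roll of white tape, 52 mm wide, 16 mm high, loose, lying flat. Bystander.
- column_nut_carton: Small cardboard carton, 50 x 66 x 40 mm, loose, origin under its centre. Bystander.
- mouse: Black computer mouse, 108 x 63 x 40 mm, loose, origin under its centre. Bystander.
- spanner: Steel spanner, 147 mm long, 6 mm thick, lying loose. Bystander.

How it is judged:
By the outcome, as a careful person would: the job done as asked, in the order asked, and still so for the second after the job is handed in, with the robot touching nothing.
It also fails if it takes over 32 s, if anything falls off the work surface, if the arm or the gripper's body presses on something with over 40 N, if the wrist force passes 120 N, or if a joint passes its speed limit or range.

## Working session

There is one attempt and no reset: what is moved stays moved. The work goes in short steps, Python scripts to look and compute and a tool call to move; the robot and the scene stay as the last step left them, time stands still between calls to the robot, and variables do not carry over. Pictures are saved under pics/ and viewed, at most 11 in all, crops included, and the job is handed in when it is done.

Besides the shell and the picture viewer there is one more tool, called as name(argument=value, ...) on one line, values as JSON. jog_arm: Moves the arm, as the interface text tells. Its arguments: {"type":"object","properties":{"increments":{"type":"array","items":{"type":"number"}}},"required":["increments"]}

```bash
ls; mkdir -p pics
python3 - <<'E'
from cell import ctrl
import cv2,numpy as np
s=ctrl.read_state();print({k:np.round(v,3).tolist() for k,v in s.items()})
for n in("side","top"):
    im=ctrl.get_image(n);cv2.imwrite(f"pics/{n}0.png",im[:,:,::-1])
    p=ctrl.camera_params(n);print(n,p)
E
```

```text
pics
{'clock': 0.0, 'qpos': [-1.187, 0.629, 0.038, 1.518, -0.027, 0.996, -0.02], 'qd': [0.001, -0.0, -0.001, -0.001, -0.001, 0.001, -0.001], 'tau': [0.0, -56.341, 1.226, -19.344, 0.011, 0.011, 0.0], 'eef_pos': [282.295, 584.786, 230.37], 'tool_rot': [-3.14, 0.0, 2.692], 'force': [-0.516, -0.15, 0.608], 'torque': [0.008, -0.007, -0.017], 'gripper_force': 0.0, 'width': 85.333}
side {'fx': 410.2600739257457, 'fy': 410.2600739257457, 'cx': 247.92172798774143, 'cy': 191.4217357657599, 'distortion': array([-0.0588044,  0.       ,  0.       ,  0.       ,  0.       ]), 'extrinsics': array([[-9.72915327e-01, -2.30349213e-01, -1.93650900e-02,
         5.87076514e+02],
       [-1.24523727e-01,  5.92833267e-01, -7.95639717e-01,
         5.06480281e+01],
       [ 1.94755252e-01, -7.71678662e-01, -6.05460514e-01,
         1.12795147e+03],
       [ 0.00000000e+00,  0.00000000e+00,  0.00000000e+00,
         1.00000000e+00]])}
top {'fx': 389.0871596486432, 'fy': 389.0871596486432, 'cx': 261.85536375439506, 'cy': 192.07098487962742, 'distortion': array([-0.00044097,  0.        ,  0.        ,  0.        ,  0.        ]), 'extrinsics': array([[ 2.46958219e-02, -9.99220276e-01, -3.08051495e-02,
         1.36208719e+02],
       [-9.93379302e-01, -2.10698617e-02, -1.12931942e-01,
         5.66002029e+02],
       [ 1.12194826e-01,  3.33901451e-02, -9.93125077e-01,
         1.04339005e+03],
       [ 0.00000000e+00,  0.00000000e+00,  0.00000000e+00,
         1.00000000e+00]])}
```

View pics/side0.png

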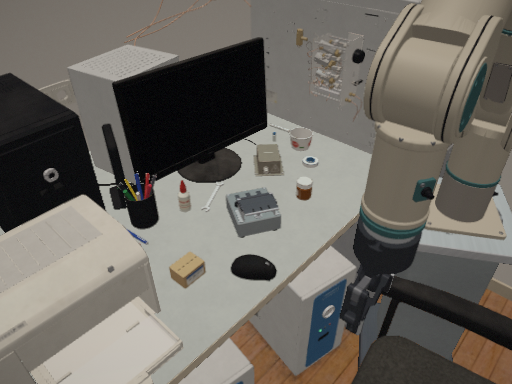

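View pics/top0.png

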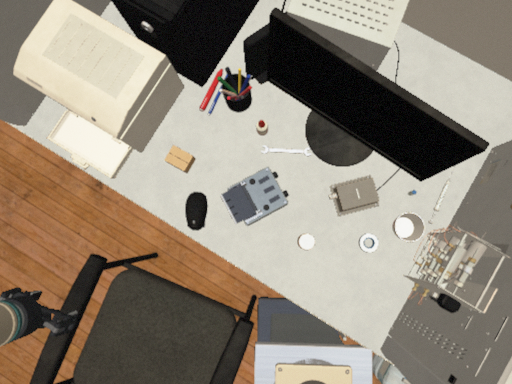

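The side view shows the grey switch box at about (253,212). The top view shows it at about (254,196), with the dark flap on its left (+y) side. The mouse is at (196,210) and the carton at (180,158). I'll zoom in on the box next.

Run:
```python
import cv2,numpy as np
t=cv2.imread("pics/top0.png")[155:235,170:300];s=cv2.imread("pics/side0.png")[170:290,190:300]
a=cv2.resize(t,None,fx=6,fy=6,interpolation=cv2.INTER_CUBIC);b=cv2.resize(s,None,fx=5,fy=5,interpolation=cv2.INTER_CUBIC)
cv2.imwrite("pics/tc.png",a);cv2.imwrite("pics/sc.png",b)
```

```text
(no output)
```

View pics/tc.png

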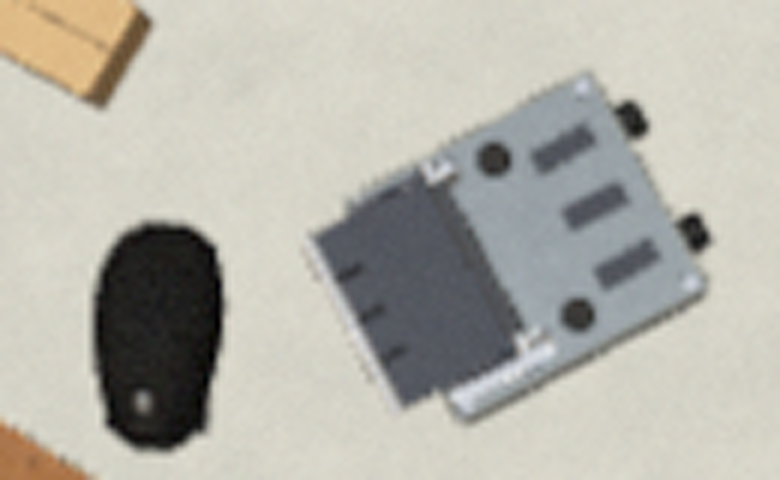

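View pics/sc.png

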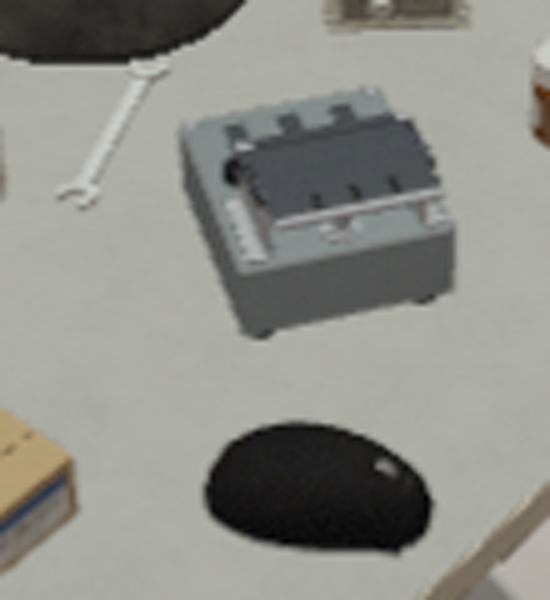

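Top crop: the lip runs from (310,240) to (398,408), the back top corners are (590,73) and (706,288), and the front right corner is (465,420). Side crop: the lip runs from (270,222) to (450,197), and the box top corners are (240,270), (455,235), (185,125) and (380,90). I'll fit x, y and yaw to these points.

```bash
cat > h.py <<'E'
from cell import ctrl
import numpy as np,cv2
from scipy.spatial.transform import Rotation as R
def ray(n,uv):
    p=ctrl.camera_params(n);K=np.array([[p['fx'],0,p['cx']],[0,p['fy'],p['cy']],[0,0,1]])
    q=cv2.undistortPoints(np.float64(uv).reshape(-1,1,2),K,p['distortion']).reshape(-1,2)
    E=p['extrinsics'];d=np.c_[q,np.ones(len(q))]@E[:3,:3];return -E[:3,:3].T@E[:3,3],d
def onplane(n,uv,z):
    o,d=ray(n,uv);return (o+d*((np.atleast_1d(z)-o[2])/d[:,2])[:,None])
E
python3 - <<'E'
from h import *
T=np.array([[310,240],[398,408],[590,73],[706,288],[465,420]])/6-.42+[170,155]
S=np.array([[270,222],[450,197],[240,270],[455,235],[185,125],[380,90]])/5-.4+[190,170]
bt=np.array([[-84,43,96.5],[-84,-43,96.5],[65,58,55],[65,-58,55],[-65,-58,55.]])
bs=np.array([[-84,43,96.5],[-84,-43,96.5],[-65,58,55],[-65,-58,55],[65,58,55],[65,-58,55.]])
def fit(B,W):
    b=B[:,:2]-B[:,:2].mean(0);w=W[:,:2]-W[:,:2].mean(0)
    a=np.arctan2((b[:,0]*w[:,1]-b[:,1]*w[:,0]).sum(),(b*w).sum())
    c=W[:,:2].mean(0)-R.from_euler('z',a).as_matrix()[:2,:2]@B[:,:2].mean(0)
    res=W[:,:2]-(B[:,:2]@R.from_euler('z',a).as_matrix()[:2,:2].T+c)
    print(a,c);print(res.round(1).tolist());return a
Wt=onplane("top",T,bt[:,2]);Ws=onplane("side",S,bs[:,2])
fit(bt,Wt);fit(bs,Ws);fit(np.r_[bt,bs],np.r_[Wt,Ws])
fx=onplane("top",np.array([[95,320],[160,220],[160,450],[222,320],[100,108]])/6-.42+[170,155],[15,15,15,15,40]);print(fx.round())
E
```

```text
-1.0539487978199313 [551.59809733 160.68381005]
[[-0.6, -1.8], [2.0, -0.1], [-3.7, 0.8], [-0.0, 3.6], [2.4, -2.4]]
-1.0835300965859471 [551.26399806 162.25682957]
[[2.7, -5.2], [-2.4, -1.3], [-1.0, -3.7], [1.8, 2.2], [-3.2, 3.2], [2.1, 4.7]]
-1.069354717581794 [551.52007359 161.50329843]
[[-2.0, -2.7], [1.3, -2.2], [-3.2, 1.2], [1.4, 2.5], [2.0, -4.5], [3.8, -4.4], [-1.9, 0.6], [-0.0, -3.3], [1.9, 4.1], [-3.9, 2.8], [0.6, 5.8]]
[[515. 365.  15.]
 [563. 336.  15.]
 [455. 331.  15.]
 [517. 305.  15.]
 [612. 361.  40.]]
```

```bash
cat >> h.py <<'E'
YAW=-1.067;C=np.array([551.5,161.5,0]);B=R.from_euler('z',YAW).as_matrix()
def target(th,sgn):
    z=B@[np.cos(th),0,-np.sin(th)];y=sgn*(B@[np.sin(th),0,np.cos(th)]);return np.c_[np.cross(y,z),y,z]
def inc(bp,Rt):
    s=ctrl.read_state();R0=R.from_euler('xyz',s['tool_rot']).as_matrix()
    d=R0.T@(C+B@np.array(bp,float)-s['eef_pos'])/10
    r=R.from_matrix(R0.T@Rt).as_rotvec(degrees=True);return np.r_[d,r].round(2),np.linalg.norm(r).round(1)
def show():
    s=ctrl.read_state();R0=R.from_euler('xyz',s['tool_rot']).as_matrix()
    print('t',round(s['clock'],2),'q',np.round(s['qpos'],2),'box',(B.T@(s['eef_pos']-C)).round(1),'zbox',(B.T@R0[:,2]).round(2),'ybox',(B.T@R0[:,1]).round(2),'F',(B.T@s['force']).round(2),'w',s['width'])
E
python3 - <<'E'
from h import *
show()
for sg in(1,-1):
  for th in (35,45): print(sg,th,*inc([-140,0,150],target(np.radians(th),sg)))
# horizontal fingers
for sg in(1,-1):
    Rt=target(np.radians(35),sg)@R.from_euler('z',90,degrees=True).as_matrix();print('h',sg,*inc([-140,0,150],Rt))
E
```

```text
t 0.1 q [-1.19  0.63  0.04  1.52 -0.03  1.   -0.02] box [-500.6  -31.3  230.5] zbox [ 0. -0. -1.] ybox [-0.58  0.82 -0.  ] F [ 0.74 -0.4   0.03] w 85.77832658716063
1 35 [-31.22 -18.3    8.08 -30.67 -59.17 113.91] 132.0
1 45 [-31.22 -18.3    8.08 -25.23 -48.64 117.71] 129.8
-1 35 [-31.22 -18.3    8.08  50.55 -26.2  -50.23] 75.9
-1 45 [-31.22 -18.3    8.08  41.38 -21.46 -51.7 ] 69.6
h 1 [ -31.22  -18.3     8.08   67.9    21.54 -130.53] 148.7
h -1 [-31.22 -18.3    8.08  16.86 -53.16  32.61] 64.6
```

jog_arm(increments=[0, -16, -9, 2, 23, -12, -25.5, 0, -16, -9, 2, 23, -12, -25.5, 0, -16, -9, 2, 23, -12, -25.5, 0, -16, -9, 2, 23, -12, -25.5, 0, -16, -9, 2, 23, -12, -25.5, 0, -16, -9, 2, 23, -12, -25.5])

```text
clock: 0.7
eef_pos: [386.2, 435.7, 210.0]
tool_rot: [-2.705, 0.107, -3.114]
force: [-0.5, 0.4, 0.2]
width: -0.0
gripper_force: 0.0
```

Run:
```python
from h import *
show()
for th in (35,40,45): print(th,*inc([-140,0,150],target(np.radians(th),-1)))
```

```text
t 0.7 q [-1.11  0.73  0.06  1.49  0.28  1.27  0.39] box [-319.9  -12.4  210. ] zbox [ 0.42 -0.11 -0.9 ] ybox [-0.78  0.46 -0.42] F [-0.59 -0.27  0.17] w -0.04490811433340025
35 [ -8.65 -11.03  12.83  27.94 -13.02 -25.  ] 39.7
40 [ -8.65 -11.03  12.83  23.04 -11.88 -25.46] 36.3
45 [ -8.65 -11.03  12.83  18.14 -10.73 -25.89] 33.4
```

jog_arm(increments=[0, -8.6, -11, 12.8, 25, -12.4, -25.2, 0, -8.6, -11, 12.8, 25, -12.4, -25.2, 0, -8.6, -11, 12.8, 25, -12.4, -25.2, 0, -8.6, -11, 12.8, 25, -12.4, -25.2, 0, -8.6, -11, 12.8, 25, -12.4, -25.2, 0, -8.6, -11, 12.8, 25, -12.4, -25.2, 0, -8.6, -11, 12.8, 25, -12.4, -25.2])

```text
clock: 1.4
eef_pos: [484.3, 286.2, 151.7]
tool_rot: [-2.237, 0.006, -2.638]
force: [-0.7, 0.6, 0.7]
width: -0.1
gripper_force: 0.0
```

Run:
```python
from h import *
show()
for th in (35,40): print(th,*inc([-105,0,78],target(np.radians(th),-1)))
cv2.imwrite("pics/w1.png",np.hstack([ctrl.get_image("wrist")[:,:,::-1],cv2.resize(ctrl.get_image("side")[110:302,150:300,::-1],(300,384))]))
```

```text
t 1.4 q [-1.12  0.89  0.16  1.71  0.72  1.17  0.57] box [-141.7    1.3  151.7] zbox [ 0.79  0.   -0.62] ybox [-0.62  0.   -0.79] F [-0.85 -0.34  0.72] w -0.07549938764407427
35 [ 0.18  3.53  7.44  3.15  0.22 -0.29] 3.2
40 [ 0.18  3.53  7.44 -1.85  0.23 -0.28] 1.9
```

Run:
```python
import cv2
i=cv2.imread("pics/w1.png");cv2.imwrite("pics/w1s.png",cv2.resize(i,(800,int(800*i.shape[0]/i.shape[1]))))
```

```text
(no output)
```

View pics/w1s.png

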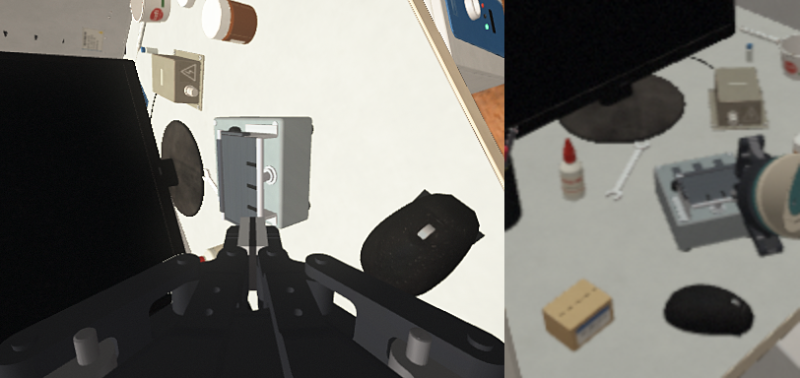

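The wrist view shows the closed fingertips at about (252,228), the flap lip as a vertical light line from (263,137) to (265,226), and the toggle ball at about (269,176). I'll check the box pose against these.

Run:
```python
from h import *
k=812/800
for nm,uv,z in(("lipA",(263,137),96.5),("lipB",(265,226),96.5),("ball",(269,176),82),("tip",(252,222),0)):
    o,d=ray("wrist",[np.array(uv)*k]);
    print(nm,(B.T@(onplane("wrist",[np.array(uv)*k],z)[0]-C)).round(1),'dirbox',(B.T@d[0]).round(2),'o',(B.T@(o-C)).round(0))
im=cv2.imread("pics/w1.png")[100:260,190:340];cv2.imwrite("pics/w1c.png",cv2.resize(im,None,fx=3.7,fy=3.7,interpolation=cv2.INTER_CUBIC))
```

```text
lipA [-83.9 -43.9  96.5] dirbox [ 0.77  0.1  -0.65] o [-253.  -66.  240.]
lipB [-87.1  32.7  96.5] dirbox [ 0.7   0.41 -0.6 ] o [-253.  -66.  240.]
ball [-75.4  -7.7  82. ] dirbox [ 0.73  0.24 -0.65] o [-253.  -66.  240.]
tip [ 55.4 102.8   0. ] dirbox [ 0.73  0.4  -0.57] o [-253.  -66.  240.]
```

View pics/w1c.png

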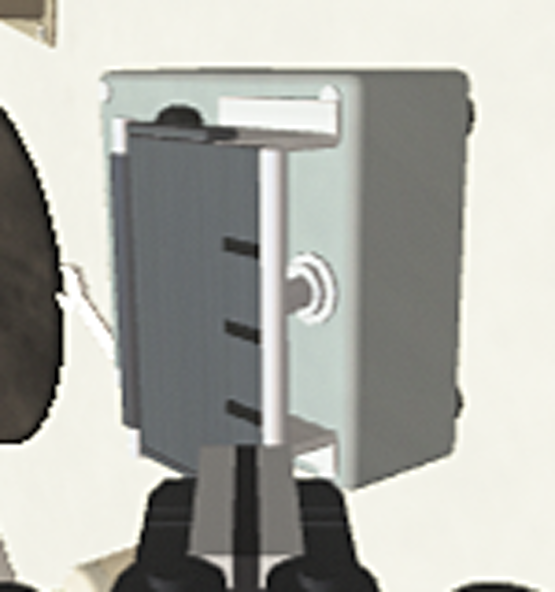

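The zoom shows the lever base ring centred at crop (315,288), the lip centreline at crop x≈272, its near end at (270,150), and the middle notch level with (272,331). The fingertips span crop x 198–298.

Run:
```python
from h import *
for nm,uv,z in(("lipA",(270,150),96.5),("lipMid",(272,331),96.5),("ring",(314,288),57),("boxfronttopA(-65,-58)",(353,75),55),("boxfront +58",(350,487),55)):
    p=[np.array(uv)/3.7-.4+[190,100]]
    print(nm,(B.T@(onplane("wrist",p,z)[0]-C)).round(1))
```

```text
lipA [-78.5 -42.7  96.5]
lipMid [-79.2  -1.6  96.5]
ring [-49.4  -0.2  57. ]
boxfronttopA(-65,-58) [-60.9 -57.2  55. ]
boxfront +58 [-63.2  54.8  55. ]
```

jog_arm(increments=[0, 0.15, 2, 2, 0, 0, 0, 0, 0.15, 4.05, 4, 0, 0, 0, 0, 0.15, 4.05, 6, 0, 0, 0, 0, 0.15, 4.05, 6.95, 0, 0, 0, 0, 0.15, 4.05, 6.95, 0, 0, 0, 0, 0.15, 4.05, 6.95, 0, 0, 0])

```text
clock: 2.1
eef_pos: [498.5, 257.6, 77.8]
tool_rot: [-2.234, 0.006, -2.639]
force: [0.1, -0.0, -0.8]
width: 0.1
gripper_force: 0.0
```

Run:
```python
from h import *
show()
for x,z in((-82,77),(-72,79),(-60,80),(-47,80)): print(x,z,*inc([x,0,z],target(np.radians(38),-1)))
s=ctrl.get_image("side")[130:260,190:320,::-1]; w=ctrl.get_image("wrist")[100:280,170:350,::-1]
cv2.imwrite("pics/p2.png",np.hstack([cv2.resize(s,(400,400)),cv2.resize(w,(400,400))]))
```

```text
t 2.1 q [-1.09  1.    0.18  1.75  0.77  1.03  0.49] box [-109.7    0.    77.8] zbox [ 0.79  0.   -0.62] ybox [-0.62  0.01 -0.79] F [ 0.05  0.03 -0.81] w 0.13768048229903077
-82 77 [-0.   -1.65  2.23  0.    0.13 -0.3 ] 0.3
-72 79 [-0.01 -2.42  2.9   0.    0.13 -0.3 ] 0.3
-60 80 [-0.01 -3.24  3.78  0.    0.13 -0.3 ] 0.3
-47 80 [-0.01 -4.04  4.81  0.    0.13 -0.3 ] 0.3
```

View pics/p2.png

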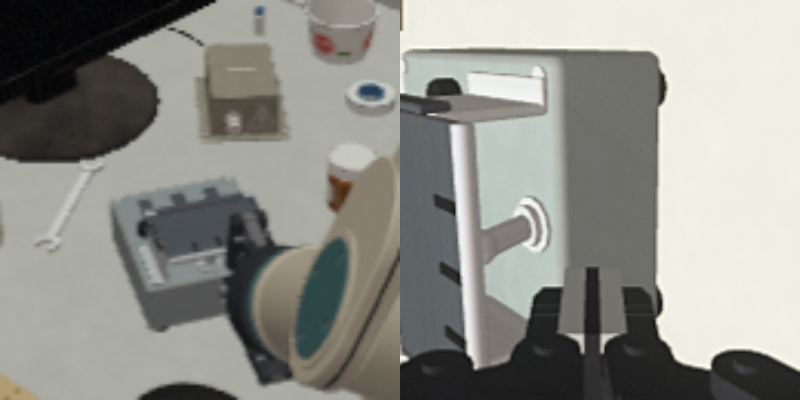

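The fingertips (crop x 560–630) sit below the lip line (x≈475), and the lever is visible between lip and base at (515,230). I'll go under the lip.

jog_arm(increments=[0, 0, -0.6, 0.8, 0, 0, 0, 0, 0, -1.1, 1.5, 0, 0, 0, 0, 0, -1.65, 2.2, 0, 0, 0, 0, 0, -1.65, 2.2, 0, 0, 0])

```text
clock: 2.6
eef_pos: [512.1, 230.4, 77.0]
tool_rot: [-2.231, 0.003, -2.641]
force: [0.2, -0.5, 0.1]
width: -0.1
gripper_force: 0.2
```

Run:
```python
from h import *
show()
for x,z in((-72,79),(-60,80),(-47,80)): print(x,z,*inc([x,0,z],target(np.radians(38),-1)))
s=ctrl.get_image("side")[160:250,210:300,::-1]; w=ctrl.get_image("wrist")[100:280,170:350,::-1]
cv2.imwrite("pics/p3.png",np.hstack([cv2.resize(s,(400,400)),cv2.resize(w,(400,400))]))
```

```text
t 2.6 q [-1.06  1.    0.2   1.79  0.8   0.99  0.48] box [-79.4  -1.3  77. ] zbox [ 0.79 -0.   -0.61] ybox [-0.61  0.   -0.79] F [ 0.48 -0.07  0.07] w -0.12801704552107177
-72 79 [-0.13 -0.61  0.46 -0.17 -0.04 -0.28] 0.3
-60 80 [-0.14 -1.43  1.35 -0.17 -0.04 -0.28] 0.3
-47 80 [-0.14 -2.22  2.37 -0.17 -0.04 -0.28] 0.3
```

View pics/p3.png

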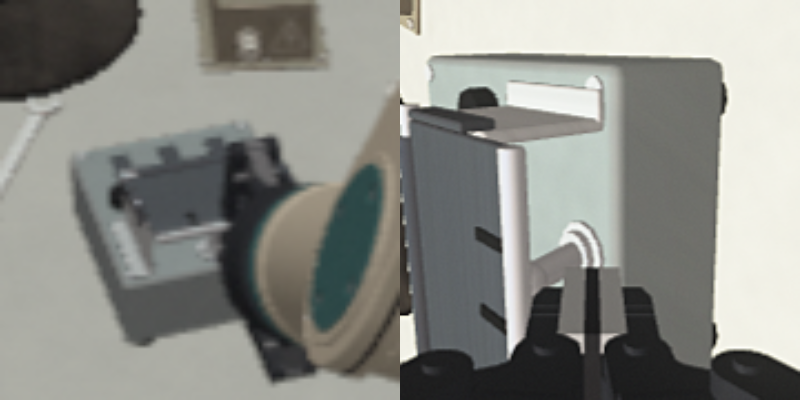

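The tip is under the lip, the flap is undisturbed or barely lifted, and the lever stem at (560,260) is just ahead. I'll advance gently, letting the finger back raise the flap.

jog_arm(increments=[0, -0.1, -0.4, 0.3, 0, 0, 0, 0, -0.1, -0.7, 0.6, 0, 0, 0, 0, -0.1, -1.0, 0.9, 0, 0, 0, 0, -0.1, -1.25, 1.15, 0, 0, 0, 0, -0.1, -1.45, 1.35, 0, 0, 0, 0, -0.1, -1.45, 1.35, 0, 0, 0])

```text
clock: 3.3
eef_pos: [521.9, 215.6, 79.8]
tool_rot: [-2.232, 0.004, -2.639]
force: [-0.2, -0.5, 0.9]
width: 0.0
gripper_force: 0.4
```

Run:
```python
from h import *
show()
for x,z in((-52,80),(-47,80)): print(x,z,*inc([x,0,z],target(np.radians(38),-1)))
s=ctrl.get_image("side")[160:250,210:300,::-1]; w=ctrl.get_image("wrist")[100:280,170:350,::-1]
cv2.imwrite("pics/p4.png",np.hstack([cv2.resize(s,(400,400)),cv2.resize(w,(400,400))]))
```

```text
t 3.3 q [-1.04  0.99  0.21  1.81  0.82  0.96  0.49] box [-61.6   0.2  79.8] zbox [ 0.79  0.   -0.61] ybox [-0.61  0.   -0.79] F [ 0.38 -0.4   0.87] w 0.023461706168794293
-52 80 [ 0.02 -0.61  0.75 -0.1   0.07 -0.22] 0.3
-47 80 [ 0.02 -0.91  1.14 -0.1   0.07 -0.22] 0.3
```

View pics/p4.png

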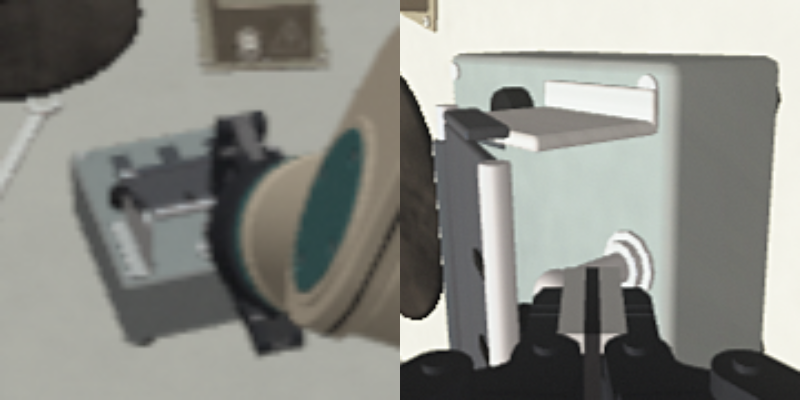

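The flap is clearly raised (its panel is foreshortened at x≈450–510), and the lever end shows at about (540,280) beside the tip at (592,270). I'll check where the ball is relative to the tip by projection.

Run:
```python
from h import *
p=ctrl.camera_params("wrist");K=np.array([[p['fx'],0,p['cx']],[0,p['fy'],p['cy']],[0,0,1]]);E=p['extrinsics']
def pr(b):
    w=C+B@np.array(b,float);q,_=cv2.projectPoints(w.reshape(1,3),cv2.Rodrigues(E[:3,:3])[0],E[:3,3],K,p['distortion']);q=q.ravel();return ((q-[170,100])/.45+[400,0]).round()
s=ctrl.read_state();t=B.T@(s['eef_pos']-C);R0=B.T@R.from_euler('xyz',s['tool_rot']).as_matrix()
for x in(-11,11):
  for y in(-14.5,0,14.5): print('tip',x,y,pr(t+R0@[x,y,0]))
for dx in(0,2):
  print('base',pr([-50+dx,0,57]),'lip shut',pr([-84+dx,-43,96.5]))
  for a in(0,.2,.4,.6,.8): print(a,pr([-50+dx+26*np.sin(a-.4),0,58+26*np.cos(a-.4)]))
  for a in(.2,.3,.4,.5): print('flap',a,pr([-22+dx-62*np.cos(a),-43,96.5+62*np.sin(a)]))
```

```text
tip -11 -14.5 [535. 339.]
tip -11 0 [591. 339.]
tip -11 14.5 [647. 339.]
tip 11 -14.5 [533. 259.]
tip 11 0 [591. 259.]
tip 11 14.5 [650. 259.]
base [628. 265.] lip shut [592. 155.]
0 [580. 300.]
0.2 [563. 295.]
0.4 [550. 289.]
0.6 [541. 282.]
0.8 [536. 275.]
flap 0.2 [533. 163.]
flap 0.3 [500. 166.]
flap 0.4 [464. 169.]
flap 0.5 [427. 171.]
base [623. 263.] lip shut [585. 154.]
0 [575. 297.]
0.2 [559. 292.]
0.4 [546. 287.]
0.6 [537. 280.]
0.8 [532. 273.]
flap 0.2 [528. 161.]
flap 0.3 [494. 164.]
flap 0.4 [459. 167.]
flap 0.5 [423. 168.]
```

The ball sits near the upper corner of the tip face. I'll back off slightly, rise 4 mm to centre the face on the ball, then push on.

jog_arm(increments=[0, 0, -0.07, -0.55, 0, 0, 0, 0, 0, -0.07, -0.55, 0, 0, 0, 0, 0, -0.4, -0.1, 0, 0, 0, 0, 0, -0.65, 0.15, 0, 0, 0, 0, 0, -0.8, 0.35, 0, 0, 0, 0, 0, -0.95, 0.55, 0, 0, 0, 0, 0, -1.1, 0.7, 0, 0, 0, 0, 0, -1.1, 0.7, 0, 0, 0])

```text
clock: 4.2
eef_pos: [525.7, 212.6, 82.0]
tool_rot: [-2.244, 0.006, -2.631]
force: [-12.2, 15.4, 6.6]
width: -0.3
gripper_force: 10.9
```

Run:
```python
from h import *
show()
for x,z in((-46,84),(-43,84)): print(x,z,*inc([x,0,z],target(np.radians(38),-1)))
cv2.imwrite("pics/p5.png",cv2.resize(ctrl.get_image("wrist")[100:280,170:350,::-1],(400,400)))
```

```text
t 4.2 q [-1.03  0.98  0.21  1.82  0.84  0.95  0.49] box [-57.2   2.1  82. ] zbox [ 0.78  0.01 -0.62] ybox [-0.62  0.   -0.78] F [-19.4   -3.24   6.63] w -0.25339746023921533
-46 84 [ 0.21 -0.85  0.75  0.54  0.51 -0.06] 0.7
-43 84 [ 0.22 -1.04  0.99  0.54  0.51 -0.06] 0.7
```

View pics/p5.png

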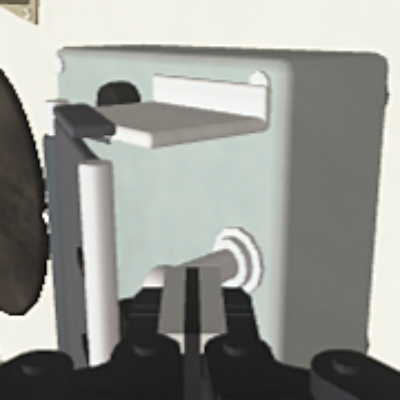

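The force reached about 19 N along box −x, so something is blocking. I'll back off right away and then find out what it is.

jog_arm(increments=[0, 0, 0.8, -0.8, 0, 0, 0, 0, 0, 0.8, -0.8, 0, 0, 0])

```text
clock: 4.45
eef_pos: [521.7, 216.5, 82.1]
tool_rot: [-2.234, 0.004, -2.637]
force: [-0.9, 1.4, -0.4]
width: 0.1
gripper_force: 0.3
```

Run:
```python
from h import *
show()
w=ctrl.get_image("wrist")[:,:,::-1];t=ctrl.get_image("top")[155:235,170:300,::-1];s=ctrl.get_image("side")[160:250,210:300,::-1]
cv2.imwrite("pics/top1.png",ctrl.get_image("top")[:,:,::-1]);cv2.imwrite("pics/w6.png",w)
a=cv2.resize(t,(480,295),interpolation=2);b=cv2.resize(s,(320,295),interpolation=2);
c=cv2.resize(w[130:280,150:360],(420,300),interpolation=2);d=np.zeros((300,380,3),np.uint8)
t0=cv2.imread("pics/top0.png")[155:235,170:300];d[:234]=cv2.resize(t0,(380,234),interpolation=2)
cv2.imwrite("pics/p6.png",np.vstack([np.hstack([a,b]),np.hstack([c,d])]))
# shift of box by template match of its back half
g0=cv2.imread("pics/top0.png",0);g1=cv2.cvtColor(ctrl.get_image("top"),cv2.COLOR_RGB2GRAY)
for (x0,x1,y0,y1) in((252,295,165,205),(125,200,145,235)):
  (dx,dy),r=cv2.phaseCorrelate(np.float64(g0[y0:y1,x0:x1]),np.float64(g1[y0:y1,x0:x1]));print(dx,dy,r)
```

```text
t 4.45 q [-1.04  0.98  0.21  1.81  0.82  0.96  0.49] box [-62.5   0.4  82.1] zbox [ 0.79  0.   -0.62] ybox [-0.62  0.   -0.79] F [-1.7  -0.11 -0.42] w 0.0685950372382796
1.2103395329883 -0.4280714895820239 1.038481265633835
0.4630078464140013 -0.19326994171847645 0.5273302607809468
```

View pics/p6.png

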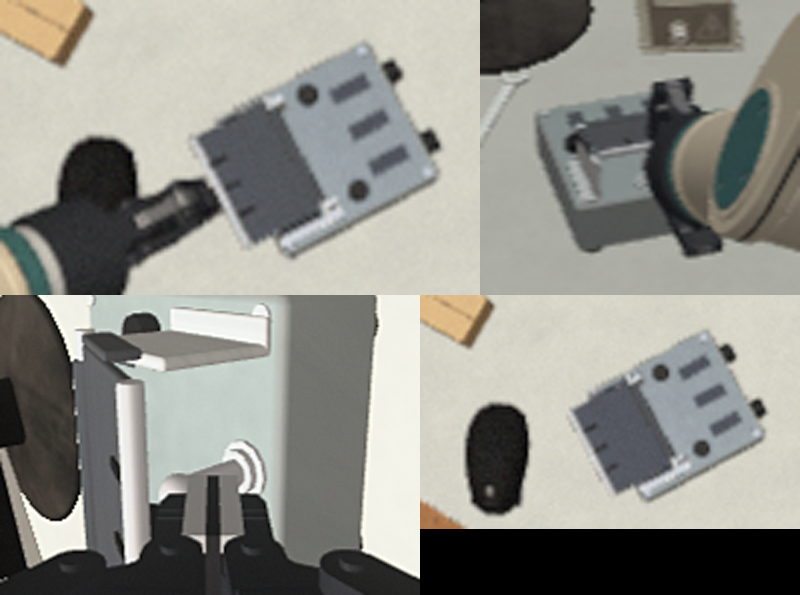

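The top view shows the box shifted by about 1 px at most. The knuckles behind the fingertips now reach the lip, at about (215,190) in the upper-left panel. I suspect the lip jams against the knuckles that bulge along tool y, so I'll measure the finger profile from the wrist view.

Run:
```python
from h import *
p=ctrl.camera_params("wrist");K=np.array([[p['fx'],0,p['cx']],[0,p['fy'],p['cy']],[0,0,1]]);E=p['extrinsics']
s=ctrl.read_state();R0=R.from_euler('xyz',s['tool_rot']).as_matrix()
def pr(t):
    w=s['eef_pos']+R0@np.array(t,float);q,_=cv2.projectPoints(w.reshape(1,3),cv2.Rodrigues(E[:3,:3])[0],E[:3,3],K,p['distortion']);return q.ravel()
print('cam in tool',R0.T@(-E[:3,:3].T@E[:3,3]-s['eef_pos']),'axes',(E[:3,:3]@R0).round(2).tolist())
w=cv2.imread("pics/w6.png").max(2)
for d in range(0,75,5):
    a=pr([11,0,-d]);b=pr([11,10,-d]);k=np.linalg.norm(b-a)/10;r=int(round(a[1]))
    if r>=384: break
    row=w[r]; xs=np.arange(512); c=int(a[0])
    def ext(st):
        x=c+st*8
        while 0<x<511 and row[x]<75: x+=st
        return round((x-c)/k,1)
    print(d,a.round(),round(k,2),ext(-1),ext(1))
```

```text
cam in tool [ 6.67802919e+01  6.41487658e-02 -1.42693850e+02] axes [[-0.0, 1.0, 0.0], [-0.96, -0.0, -0.26], [-0.26, -0.0, 0.96]]
0 [256. 217.] 1.81 -4.4 4.4
5 [256. 220.] 1.87 -4.3 4.3
10 [256. 224.] 1.94 -4.1 4.1
15 [256. 228.] 2.0 -4.0 4.0
20 [256. 232.] 2.08 -3.9 3.9
25 [256. 236.] 2.16 -3.7 3.7
30 [256. 241.] 2.24 -3.6 3.6
35 [256. 247.] 2.33 -3.4 3.4
40 [256. 252.] 2.43 -3.3 3.3
45 [256. 258.] 2.54 -13.8 14.6
50 [256. 265.] 2.66 -18.5 19.2
55 [256. 273.] 2.78 -37.7 38.4
60 [256. 281.] 2.93 -87.1 42.4
65 [256. 290.] 3.09 -82.6 46.3
70 [256. 300.] 3.26 -24.8 25.4
```

This confirms it: the knuckles grow from ±14 mm to ±38 mm between 45 and 55 mm behind the tip, exactly along the flap-lifting side. I'll withdraw, roll the hand 90° so the knuckles lie sideways, flatten the pitch to about 25°, and re-enter.

jog_arm(increments=[0, 0, 0.6, -0.8, 0, 0, 0, 0, 0, 1.2, -1.6, 0, 0, 0, 0, 0, 2.0, -2.5, 0, 0, 0, 0, 0, 3.0, -3.8, 0, 0, 0, 0, 0, 4.0, -5.1, 0, 0, 0, 0, 0, 4.0, -5.1, 0, 0, 0])

```text
clock: 5.3
eef_pos: [489.3, 276.3, 81.2]
tool_rot: [-2.237, 0.004, -2.634]
force: [-0.5, -0.4, 0.5]
width: -0.1
gripper_force: 0.0
```

Run:
```python
from h import *
show()
Rt=target(np.radians(25),-1)@R.from_euler('z',-90,degrees=True).as_matrix()
print(*inc([-135,0,95],Rt))
t=cv2.cvtColor(ctrl.get_image("top"),cv2.COLOR_RGB2GRAY);cv2.imwrite("pics/t2.png",t);g0=cv2.imread("pics/top0.png",0)
def shift(x0,x1,y0,y1):
    T=g0[y0:y1,x0:x1];r=cv2.matchTemplate(cv2.resize(t[y0-4:y1+4,x0-4:x1+4],None,fx=8,fy=8,interpolation=2),cv2.resize(T,None,fx=8,fy=8,interpolation=2),cv2.TM_CCOEFF_NORMED)
    _,m,_,l=cv2.minMaxLoc(r);print(np.array(l)/8-4,m)
shift(258,292,164,208);shift(325,382,172,218);shift(160,197,143,175)
```

```text
t 5.3 q [-1.11  1.    0.17  1.73  0.75  1.06  0.5 ] box [-130.5    0.9   81.2] zbox [ 0.79  0.01 -0.62] ybox [-0.62  0.   -0.79] F [ 0.08 -0.61  0.47] w -0.11935387689272577
[ 8.000e-02 -8.100e-01 -1.200e+00  1.008e+01  1.056e+01 -8.965e+01] 90.8
[ 0.875 -0.625] 0.9912765026092529
[0. 0.] 0.9987748861312866
[0. 0.] 0.9978823661804199
```

jog_arm(increments=[0, 0.1, -0.8, -1.2, 10.1, 10.6, -89.7, 0, 0.1, -0.8, -1.2, 10.1, 10.6, -89.7, 0, 0.1, -0.8, -1.2, 10.1, 10.6, -89.7, 0, 0.1, -0.8, -1.2, 10.1, 10.6, -89.7, 0, 0.1, -0.8, -1.2, 10.1, 10.6, -89.7, 0, 0.1, -0.8, -1.2, 10.1, 10.6, -89.7, 0, 0.1, -0.8, -1.2, 10.1, 10.6, -89.7, 0, 0.1, -0.8, -1.2, 10.1, 10.6, -89.7, 0, 0.1, -0.8, -1.2, 10.1, 10.6, -89.7, 0, 0.1, -0.8, -1.2, 10.1, 10.6, -89.7, 0, 0.1, -0.8, -1.2, 10.1, 10.6, -89.7, 0, 0.1, -0.8, -1.2, 10.1, 10.6, -89.7])

```text
clock: 6.55
eef_pos: [487.8, 274.4, 95.8]
tool_rot: [3.135, -1.14, -1.066]
force: [-0.1, 0.8, 0.4]
width: 0.0
gripper_force: 0.0
```

```bash
sed -i 's/C=np.array(.551.5,161.5,0.)/C=np.array([553.1,159.3,0])/' h.py
python3 - <<'E'
from h import *
show()
Rt=target(np.radians(25),-1)@R.from_euler('z',-90,degrees=True).as_matrix()
for b in ([-112,0,79],[-85,0,79],[-70,0,79],[-60,0,80],[-47,0,80]): print(b,*inc(b,Rt))
w=ctrl.get_image("wrist")[:,:,::-1];cv2.imwrite("pics/w7.png",w)
E
```

```text
t 6.55 q [-1.    1.1  -0.12  1.64  0.96  1.45  1.87] box [-132.3   -1.6   95.8] zbox [ 0.91 -0.01 -0.42] ybox [-0.01 -1.    0.  ] F [-0.77  0.28  0.35] w 0.02499265383583118
[-112, 0, 79] [-0.68 -0.18  2.54  0.32 -0.33  0.02] 0.5
[-85, 0, 79] [ 0.45 -0.19  5.    0.32 -0.33  0.02] 0.5
[-70, 0, 79] [ 1.07 -0.2   6.36  0.32 -0.33  0.02] 0.5
[-60, 0, 80] [ 1.58 -0.2   7.23  0.32 -0.33  0.02] 0.5
[-47, 0, 80] [ 2.12 -0.21  8.41  0.32 -0.33  0.02] 0.5
```

jog_arm(increments=[0, -0.7, -0.15, 1.3, 0, 0, 0, 0, -0.7, -0.15, 2.5, 0, 0, 0, 0, -0.7, -0.15, 2.5, 0, 0, 0, 0, -0.3, -0.15, 3.4, 0, 0, 0, 0, 0.1, -0.15, 4.2, 0, 0, 0, 0, 0.45, -0.15, 5.0, 0, 0, 0, 0, 0.45, -0.15, 5.0, 0, 0, 0])

```text
clock: 7.3
eef_pos: [512.6, 232.5, 79.9]
tool_rot: [3.139, -1.141, -1.072]
force: [0.4, 0.3, 0.9]
width: 0.1
gripper_force: 0.0
```

Run:
```python
from h import *
show()
Rt=target(np.radians(25),-1)@R.from_euler('z',-90,degrees=True).as_matrix()
for b in ([-72,0,79],[-65,0,80],[-60,0,80],[-56,0,80],[-47,0,80]): print(b,*inc(b,Rt))
```

```text
t 7.3 q [-0.95  1.11 -0.09  1.7   1.01  1.38  1.84] box [-83.7  -0.1  79.9] zbox [ 0.91 -0.01 -0.42] ybox [-0.01 -1.    0.  ] F [-0.08  0.47  0.92] w 0.12554387730358546
[-72, 0, 79] [ 0.4  -0.02  1.1   0.37 -0.36 -0.11] 0.5
[-65, 0, 80] [ 0.79 -0.03  1.7   0.37 -0.36 -0.11] 0.5
[-60, 0, 80] [ 0.99 -0.03  2.15  0.37 -0.36 -0.11] 0.5
[-56, 0, 80] [ 1.16 -0.03  2.51  0.37 -0.36 -0.11] 0.5
[-47, 0, 80] [ 1.54 -0.04  3.33  0.37 -0.36 -0.11] 0.5
```

Good, there was no resistance. I'll go to x≈-65.

jog_arm(increments=[0, 0.25, 0, 0.6, 0, 0, 0, 0, 0.45, 0, 1.0, 0, 0, 0, 0, 0.6, 0, 1.35, 0, 0, 0, 0, 0.8, 0, 1.7, 0, 0, 0, 0, 0.8, 0, 1.7, 0, 0, 0])

```text
clock: 7.8
eef_pos: [521.0, 217.4, 79.5]
tool_rot: [3.138, -1.139, -1.069]
force: [0.2, -0.1, -0.2]
width: 0.2
gripper_force: 0.2
```

jog_arm(increments=[0, 0.1, 0, 0.25, 0, 0, 0, 0, 0.2, 0, 0.45, 0, 0, 0, 0, 0.3, 0, 0.65, 0, 0, 0, 0, 0.3, 0, 0.65, 0, 0, 0])

```text
clock: 8.2
eef_pos: [524.3, 211.5, 79.4]
tool_rot: [3.139, -1.139, -1.069]
force: [-0.4, 0.3, -0.9]
width: 0.3
gripper_force: 0.2
```

Run:
```python
from h import *
show()
Rt=target(np.radians(25),-1)@R.from_euler('z',-90,degrees=True).as_matrix()
for b in ([-56,0,80],[-50,0,80],[-47,0,80]): print(b,*inc(b,Rt))
```

```text
t 8.2 q [-0.92  1.1  -0.08  1.73  1.04  1.35  1.83] box [-59.6  -0.   79.4] zbox [ 0.91 -0.   -0.42] ybox [-0. -1.  0.] F [-0.46 -0.21 -0.91] w 0.2761006612605153
[-56, 0, 80] [ 0.2  -0.    0.3   0.28 -0.27 -0.05] 0.4
[-50, 0, 80] [ 0.45 -0.01  0.85  0.28 -0.27 -0.05] 0.4
[-47, 0, 80] [ 0.58 -0.01  1.12  0.28 -0.27 -0.05] 0.4
```

Still no jam. I'll continue in small steps towards −50.

jog_arm(increments=[0, 0.15, 0, 0.25, 0, 0, 0, 0, 0.25, 0, 0.45, 0, 0, 0, 0, 0.25, 0, 0.45, 0, 0, 0])

```text
clock: 8.5
eef_pos: [526.9, 206.8, 80.0]
tool_rot: [3.139, -1.139, -1.07]
force: [-0.3, 0.0, -0.4]
width: -0.2
gripper_force: 0.4
```

jog_arm(increments=[0, 0.1, 0, 0.2, 0, 0, 0, 0, 0.2, 0, 0.4, 0, 0, 0, 0, 0.2, 0, 0.4, 0, 0, 0])

```text
clock: 8.8
eef_pos: [528.9, 203.0, 79.8]
tool_rot: [3.138, -1.139, -1.069]
force: [-0.3, 0.6, -0.9]
width: 0.1
gripper_force: 0.2
```

Run:
```python
from h import *
show()
```

```text
t 8.8 q [-0.91  1.1  -0.07  1.74  1.06  1.34  1.83] box [-50.   -0.1  79.8] zbox [ 0.91 -0.   -0.42] ybox [-0. -1.  0.] F [-0.69  0.02 -0.88] w 0.12634317680124021
```

jog_arm(increments=[0, 0.1, 0, 0.2, 0, 0, 0, 0, 0.1, 0, 0.2, 0, 0, 0])

```text
clock: 9.0
eef_pos: [530.0, 200.9, 79.9]
tool_rot: [3.138, -1.139, -1.069]
force: [-1.2, 1.0, -0.8]
width: 0.2
gripper_force: 0.2
```

jog_arm(increments=[0, 0.05, 0, 0.15, 0, 0, 0, 0, 0.05, 0, 0.15, 0, 0, 0])

```text
clock: 9.2
eef_pos: [530.7, 199.7, 79.7]
tool_rot: [3.138, -1.139, -1.069]
force: [-0.3, 0.6, -0.3]
width: -0.1
gripper_force: 0.2
```

Run:
```python
from h import *
show()
```

```text
t 9.2 q [-0.9   1.1  -0.07  1.75  1.06  1.33  1.82] box [-46.2  -0.2  79.7] zbox [ 0.91 -0.   -0.42] ybox [-0. -1.  0.] F [-0.66  0.05 -0.31] w -0.08931603921632926
```

jog_arm(increments=[0, 0.05, 0, 0.1, 0, 0, 0, 0, 0.05, 0, 0.1, 0, 0, 0])

```text
clock: 9.4
eef_pos: [530.9, 199.5, 79.6]
tool_rot: [3.138, -1.138, -1.068]
force: [-1.4, 2.6, 0.7]
width: -0.2
gripper_force: 1.4
```

jog_arm(increments=[0, 0.05, 0, 0.1, 0, 0, 0, 0, 0.05, 0, 0.1, 0, 0, 0])

```text
clock: 9.6
eef_pos: [531.0, 199.3, 79.6]
tool_rot: [3.139, -1.137, -1.068]
force: [-3.9, 4.5, 1.5]
width: -0.2
gripper_force: 3.3
```

Run:
```python
from h import *
show()
```

```text
t 9.6 q [-0.9   1.1  -0.07  1.75  1.06  1.33  1.82] box [-45.7  -0.   79.6] zbox [ 0.91 -0.   -0.42] ybox [-0. -1.  0.] F [-5.81 -1.25  1.45] w -0.23320072460877614
```

There's a firm stop at x≈-45.7 (predicted −47 ± 2), with about 6 N straight along the tip, so the toggle is fully over. I'll withdraw straight back.

jog_arm(increments=[0, -0.3, 0, -0.6, 0, 0, 0, 0, -0.6, 0, -1.3, 0, 0, 0, 0, -1.0, 0, -2.1, 0, 0, 0, 0, -1.4, 0, -3.0, 0, 0, 0, 0, -1.9, 0, -4.0, 0, 0, 0, 0, -2.6, 0, -5.5, 0, 0, 0, 0, -3.4, 0, -7.2, 0, 0, 0, 0, -3.4, 0, -9, 0, 0, 0, 0, -3.4, 0, -10, 0, 0, 0, 0, -3.4, 0, -10, 0, 0, 0])

```text
clock: 10.6
eef_pos: [480.7, 292.6, 91.2]
tool_rot: [-3.141, -1.137, -1.07]
force: [-0.0, -0.1, 0.6]
width: 0.0
gripper_force: 0.0
```

Run:
```python
from h import *
show()
p=ctrl.camera_params("wrist");K=np.array([[p['fx'],0,p['cx']],[0,p['fy'],p['cy']],[0,0,1]]);E=p['extrinsics']
w=ctrl.get_image("wrist")[:,:,::-1];cv2.imwrite("pics/w8.png",w)
t=cv2.cvtColor(ctrl.get_image("top"),cv2.COLOR_RGB2GRAY);cv2.imwrite("pics/t3.png",t);g0=cv2.imread("pics/top0.png",0)
def shift(x0,x1,y0,y1):
    T=g0[y0:y1,x0:x1];r=cv2.matchTemplate(cv2.resize(t[y0-4:y1+4,x0-4:x1+4],None,fx=8,fy=8,interpolation=2),cv2.resize(T,None,fx=8,fy=8,interpolation=2),cv2.TM_CCOEFF_NORMED)
    _,m,_,l=cv2.minMaxLoc(r);print(np.array(l)/8-4,m)
shift(258,292,164,208);shift(218,262,172,226);shift(325,382,172,218)
```

```text
t 10.6 q [-1.02  1.11 -0.13  1.61  0.94  1.47  1.87] box [-151.7    0.9   91.2] zbox [ 0.91 -0.   -0.42] ybox [-0. -1. -0.] F [ 0.08 -0.08  0.57] w 0.02808536125777386
[ 0.875 -0.625] 0.9910434484481812
[ 0.875 -0.875] 0.9941807389259338
[0. 0.] 0.9987467527389526
```

The flap region matches its shut appearance (0.994) and the box hasn't moved since the first contact. I'll retreat, then check the toggle in the side view.

jog_arm(increments=[0, 4, 0, -5, 0, 0, 0, 0, 8, 0, -8, 0, 0, 0, 0, 12, 0, -11, 0, 0, 0, 0, 16, 0, -14, 0, 0, 0, 0, 16, 0, -14, 0, 0, 0])

```text
clock: 11.2
eef_pos: [453.5, 343.9, 299.7]
tool_rot: [-3.128, -1.136, -1.085]
force: [0.3, -0.2, -0.0]
width: -0.1
gripper_force: 0.0
```

Run:
```python
from h import *
show()
p=ctrl.camera_params("side");K=np.array([[p['fx'],0,p['cx']],[0,p['fy'],p['cy']],[0,0,1]]);E=p['extrinsics']
def pr(b):
    w=C+B@np.array(b,float);q,_=cv2.projectPoints(w.reshape(1,3),cv2.Rodrigues(E[:3,:3])[0],E[:3,3],K,p['distortion']);return q.ravel().round(1)
print('base',pr([-50,0,57]),'off',pr([-60,0,82]),'on',pr([-40,0,82]),'lip',pr([-84,0,96.5]))
a=cv2.imread("pics/side0.png",0);im=ctrl.get_image("side");b=cv2.cvtColor(im,cv2.COLOR_RGB2GRAY)
print(a[206:224,250:268]);print(b[206:224,250:268])
```

```text
t 11.2 q [-1.08  0.84 -0.15  1.5   0.87  1.75  2.12] box [-209.8    1.9  299.7] zbox [ 0.91 -0.   -0.42] ybox [-0.01 -1.   -0.01] F [ 0.29  0.15 -0.04] w -0.10349172392508461
base [257.6 215. ] off [258.7 209.9] on [256.4 205. ] lip [261.6 211.4]
[[ 78  77  78  79  79  79  79  79  79  79  78  79  80  81  79  80  79  68]
 [ 80  79  78  80  79  80  80  79  79  70  46  64  78  80  80  79  80  81]
 [ 77  79  73  73  79  79  80  79  80  80  60  47  72  81  81  83  85  85]
 [ 79  79  60  49  73  80  81  82  80  81  69  52  71  89  95 102 120 129]
 [ 80  81  67  58  71  81  84  87  88  95  95 105 117 140 163 169 165 160]
 [ 81  83  73  58  71  91 114 128 142 162 169 166 160 152 144 133 121 112]
 [ 94 114 128 137 159 168 165 159 151 141 131 122 112 115 119 112 128 140]
 [167 164 158 151 141 131 120 107  98  93 117 137 141 140 141 139 141 141]
 [130 120 110 110 124 134 120 102  96  97 148 159 145 140 140 139 139 141]
 [119 123 134 141 166 169 147 118 101 120 146 160 151 140 140 140 140 141]
 [139 139 140 140 146 142 133 138 137 137 135 143 144 141 140 140 142 142]
 [140 140 140 141 127 142 15
[... 1148 characters left out ...]
137 138 137 138 138 139]
 [135 136 136 145 142 147 153 152 153 137 149 150 137 136 137 138 138 139]
 [137 137 136 122 144 140 120 112 126 143 146 140 138 137 137 138 138 138]
 [137 137 138 137 128 127 141 144 140 126 130 139 137 137 135 132 128 127]
 [138 138 138 138 138 137 136 137 137 136 133 130 129 125 118 111 106  97]
 [138 138 138 138 136 132 128 127 124 119 114 105  99  88  83  81  81  82]
 [135 131 129 125 121 113 105  99  91  84  82  82  81  82  82  82  83  82]
 [114 107 100  90  84  80  82  83  82  82  83  83  82  81  82  82  81  82]
 [ 83  81  81  83  82  82  82  82  83  82  82  82  82  81  83  81  81  81]
 [ 82  82  81  83  81  83  81  83  83  82  82  83  81  83  82  82  81  83]]
```

The dark stem that covered the base ring in the first side view is gone (the lever now leans back), and the lip line is back in its shut position. I'll hand in the job.

```bash
python3 -c "
from cell import ctrl
print(ctrl.finish_job())"
```

```text
the job is handed in; nothing more can be done
None
```

I switched the toggle fully on and the flap dropped shut over it, and handed the job in at about 11 s, but a first-try jam (about 20 N) slid the box about 3 mm, the flap was then lifted with the fingers' side rather than the back of one, and I viewed 11 pictures (limit 10).

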